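# True the sharpening stone on its sloping stand

### The job

Clamp the sharpening stone on its sloping stand by folding the red lever fully down, then take the truing block out of its tray and lay it flat and lengthways on the stone with its end level with the stone's upper end, by the lever. Rub it straight down the slope until it is level with the lower end and back up to the upper end, keeping steady contact with about 1 kg (10 N) of pressure the whole way and never slamming or leaning hard on the stone; then put the block back in its tray the way it lay, and leave the lever down and everything else on the table where it is.

Things in the scene. Friction and masses are not known exactly. Their poses are not given: they have to be found in the camera images.
- stand: sloping sharpening stand of folded sheet steel, 206 x 88 mm, fixed to the table top. Origin: centre of its underside, on the table. Its x axis points away from the robot (at yaw 0), z up; the bed falls along +x at 0.44 rad (25 degrees): its high end, 130 mm up, faces the robot and carries the lever. Only its yaw and position vary
- lever (a joint): red clamp lever across the stand's high end: paddle 63 long, 30 wide, 6 to 8 mm thick on a level pivot. 0 rad: folded fully down, level, pointing along the stand's -x, its eccentric hub wedging the stone; grows as it stands up, 1.5 nearly upright. Starts open at 1.0 to 1.4, stays where it is left; about 5 N at its tip folds it. Open, it is in the block's way at the upper end
- lever_tip (a point): middle of the red lever's outer end, on its outer (when folded: upper) face, 58 mm from the pivot
- lever_pivot (a point): centre of the red lever's pivot axis, which runs along the stand's y, 118 mm above the table
- stone: two-layer sharpening stone, grey-blue above and cream below, 180 x 66 x 26 mm, 0.65 kg, loose in the stand by a few mm until clamped. Origin: centre of its lower face; x along its length, down the slope and away from the robot; z square to its face, 0.44 rad from vertical, leaning towards the low end. Its upper face is at z = 26 mm
- stone_top (a point): centre of the stone's upper, grey-blue face; same axes as the stone. The stand's tabs, lip and folded lever all lie below this face
- block: truing block: dark ceramic base 100 (x) x 58 (y) x 20 mm (z) with a wooden bar grip on top, 80 long (x), 26 wide (y), from z = 20 to z = 58 mm; 0.3 to 0.6 kg. Origin: centre of its flat lower (rubbing) face, z up through the grip. With its end level with the stone's end its centre is 40 mm from the stone's middle
- truing_tray: shallow grey moulded tray that holds the block, 130 (x) x 86 (y) x 14 mm, fixed to the table; pocket 114 x 70 mm, its floor 8 mm above the table. Origin: centre of its underside; x along its length
- ramekin: small steel cup 81 mm wide, 42 mm high, bystander; origin centre of its underside
- spoon: tasting spoon 211 mm long, bystander; origin centre of its underside
- scraper: bench scraper 102 x 152 x 16 mm with a wooden grip, bystander; origin centre of its underside
- salt_tub: steel tub 95 mm wide, 62 mm high, bystander; origin centre of its underside
- garlic: garlic bulb 53 mm, bystander; origin centre of its underside
- pepper_shaker: pepper shaker 44 mm wide, 90 mm high, bystander; origin centre of its underside

How it is judged:
By the outcome, as a careful person would: the job done as asked, in the order asked, and still so for the second after the job is handed in, with the robot touching nothing.
It also fails if it takes over 72 s, if anything falls off the work surface, if the arm or the gripper's body presses on something with over 40 N, if the wrist force passes 120 N, or if a joint passes its speed limit or range.

### The arm

A 6-joint arm with a two-finger parallel gripper is mounted at the origin on a cart in front of the work surface, level with it; the furniture and walls round the work are solid. World frame = base frame: x ahead of the robot, y to its left, z up, the work surface at z = 0. Lengths are in mm, angles in degrees, forces in N, time in s.
With the tool pointing down it reaches from about 300 to 850 mm from the base axis. Payload 4.2 kg.
Tool frame: the origin (TCP) lies midway between the tips of the shut fingers; the grasp point (between the pads) lies 19 mm behind it; z points along the fingers, y is the direction in which the jaws open and shut (so a half turn about z gives the same grasp; the last joint's range is limited). The gripper opens to 91 mm and grips with 3 to 60 N. Pads are 32 mm wide; open, the fingers measure 118 mm over their backs; the gripper's body (76 mm by 178 mm) begins 60 mm behind the grasp point.
Start: joints at [68.354, 18.312, 89.639, -0, 72.044, -1.146], TCP at [201.376, 538.601, 213.976] pointing down, gripper open.
Joint ranges: [-177.97, 177.97], [-48.28, 115.42], [12.27, 149.76], [-77.06, 257.06], [2.81, 150.46], [-146.56, 146.56]. Speed limits (degrees/s): [147.25, 147.25, 180, 180, 180, 180].

### API

Orientations are given as [roll, pitch, yaw] about the fixed x, y, z axes, in that order (R = Rz(yaw) Ry(pitch) Rx(roll)).
In Python, from workcell import env gives the robot as it stands.
- The arm moves only by the shell command python3 -m jog 'ROWS' [FORCE]. ROWS is JSON, a list of rows, each an object of numbers: "dx", "dy", "dz": the shift along the world's x, y, z in m; "wx", "wy", "wz": the turn, a rotation vector about the world's x, y, z in rad; "grip": the gripper's target within -1 to 1 (shut at 1, half-way at 0, fully open at -1). In form: [{"dx": .., "dy": .., "dz": .., "wx": .., "wy": .., "wz": .., "grip": ..}, ...]. A call has 1 to 10 rows; each row shifts and turns the commanded pose from where the row before left it; what a row does not reach is not made up. A row lasts 1/10 s, in which the tool goes at most 50 mm and 8.59 degrees, less where a joint would pass 70% of its speed; a pose out of reach is approached as far as the arm can. A call with a gripper value outside its range is refused whole. The fingers move at their own pace and stop on an object; FORCE is the grip in N (left out, the last holds). Time passes only in rows, so rows that do not move let the fingers close. It gives the time, the measured TCP pose, the force and the opening at its end, in the units of the state.
- env.state(): the state, without advancing time (a new reading comes with each control period).
- env.grab_frame(name): name is "side" or "top"; returns the picture (420x560x3 uint8, red, green, blue); there is no depth.
- env.get_calibration(name): a dict with "fx", "fy", "cx", "cy" (pixels), "R" (3x3) and "t" (3): a world point X has camera coordinates R X + t. Camera axes: x right, y down, z forward; pixel columns grow to the right and rows downward; lengths in mm; the calibration is good to about 2 mm. A picture is of the moment at which its call begins. get_calibration takes no time and is no camera call.
- env.job_done(): hands the job in, once; it reports no verdict.
The state is a dict: "time_s": time; "qpos": joint angles; "qvel": joint speeds; "effort": joint torques, N m; "ee_pos": TCP position; "ee_rot": TCP orientation; "force": force on the tool from outside, world axes, zero at the start; "torque": the same for the moment, N m; "gripper_width": finger opening in mm.
Only numpy, scipy, OpenCV 4.12 (cv2) and the standard library are available. Lean on these libraries where they do the work, as an engineer would, in place of code of your own. Each camera call takes 0.05 s, during which the arm holds its last target. There are 200 camera calls.

## Working session

There is one attempt and no reset: what is moved stays moved. The work goes in short steps, Python scripts to look and compute and a shell command to move; the robot and the scene stay as the last step left them, time stands still between calls to the robot, and variables do not carry over. Pictures are saved under pics/ and viewed, about 8 in all and at most 12, crops included, and the job is handed in when it is done.

```bash
ls; mkdir -p pics; python3 - <<'E'
from workcell import env
import cv2,json
for n in("side","top"):
    cv2.imwrite(f"pics/{n}0.png",env.grab_frame(n)[:,:,::-1])
    c=env.get_calibration(n);print(n,{k:(v.tolist() if hasattr(v,'tolist') else v) for k,v in c.items()})
print(env.state())
E
```

```text
pics
side {'fx': 446.6081028965944, 'fy': 446.6081028965944, 'cx': 277.2305367204783, 'cy': 207.8380794722237, 'R': [[-0.8797170027653647, 0.4752326741242708, -0.015871373293373035], [0.36979193058208804, 0.6627868239293959, -0.6511279091714283], [-0.29891792037597065, -0.5786773984443131, -0.7588020462596461]], 't': [529.4133069320384, -131.13418067196358, 1957.8766686851684]}
top {'fx': 438.28858751063177, 'fy': 438.28858751063177, 'cx': 271.74147608753987, 'cy': 207.8706154051495, 'R': [[0.13021340824370153, -0.9914791516477998, -0.0036824124318614662], [-0.9611170921265315, -0.12531196227605665, -0.24607081771873013], [0.24351263526930061, 0.03558094937299175, -0.969244856837485]], 't': [-111.99425778575643, 602.5089864144194, 1267.8619911894484]}
{'time_s': 0.1, 'qpos': array([ 6.83548882e+01,  1.83462591e+01,  8.96993446e+01,  4.16052726e-04,
        7.20438378e+01, -1.14533244e+00]), 'qvel': array([ 0.0269662 ,  0.00585726, -0.1081874 , -0.03014788, -0.0158477 ,
        0.10167034]), 'effort': array([-5.72214958e-04, -4.13335240e+01, -2.32507968e+01,  7.28724548e-02,
        4.22327360e-02, -4.70855593e-05]), 'ee_pos': array([201.19169212, 538.16932287, 213.22207238]), 'ee_rot': array([-1.79910584e+02, -2.18330841e-03,  1.59500090e+02]), 'force': array([-0.52983133,  0.5894567 , -0.1757466 ]), 'torque': array([-0.00146432, -0.01805964,  0.01140459]), 'gripper_width': 90.82943184723806}
```

View pics/side0.png

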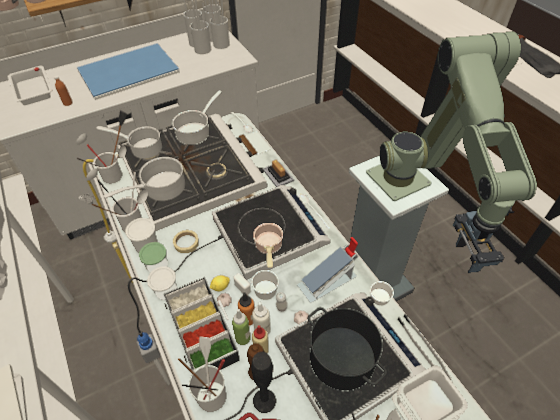

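View pics/top0.png

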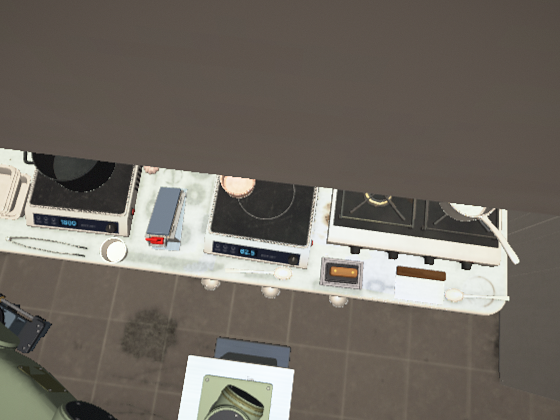

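The stand with the red lever is at about (165,215) in top and (330,270) in side. The block in its tray is at (341,272) in top, and in side it's near (280,172). I'll crop and enlarge both.

```bash
python3 - <<'E'
import cv2,numpy as np
t=cv2.imread("pics/top0.png");s=cv2.imread("pics/side0.png")
def c(i,u,v,w=60,h=50,k=6): return cv2.resize(i[v:v+h,u:u+w],(w*k,h*k),interpolation=cv2.INTER_CUBIC)
# each 396x300 -> 66x50 px
P=[(t,135,182),(t,310,247),(s,297,232),(s,240,130)]
I=[c(*p,w=66,h=50) for p in P]
for i in I:
    for k in range(0,66,10): cv2.line(i,(k*6,0),(k*6,6),(0,0,255),1)
    for k in range(0,50,10): cv2.line(i,(0,k*6),(6,k*6),(0,0,255),1)
cv2.imwrite("pics/z1.png",np.vstack([np.hstack(I[:2]),np.hstack(I[2:])]))
E
```

```text
(no output)
```

View pics/z1.png

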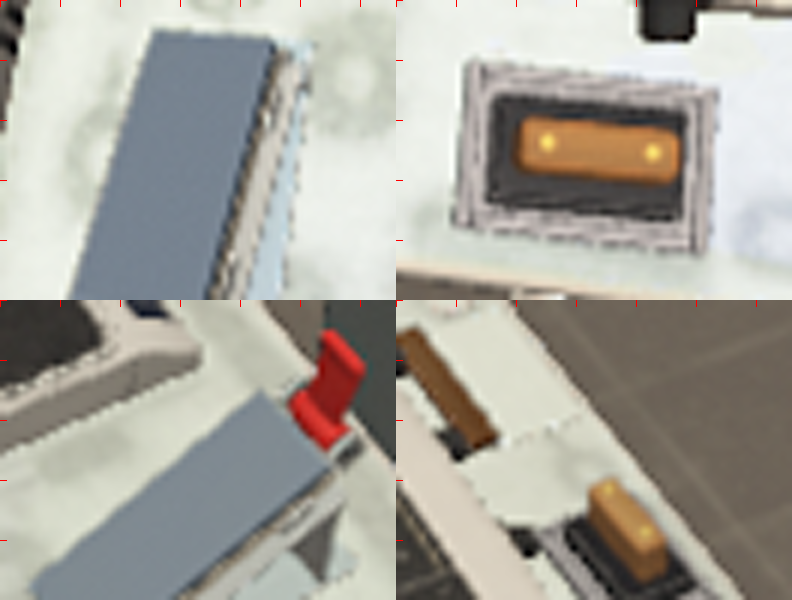

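Stone top, lever and grip show clearly in both views. Next I'll mask them, take their corners and triangulate.

```bash
cat > h.py <<'E'
import cv2,numpy as np
from workcell import env
C={n:env.get_calibration(n) for n in("side","top")}
K={n:np.array([[c["fx"],0,c["cx"]],[0,c["fy"],c["cy"]],[0,0,1.]]) for n,c in C.items()}
P={n:K[n]@np.c_[C[n]["R"],C[n]["t"]] for n in C}
def tri(a,b): # a side px, b top px
    X=cv2.triangulatePoints(P["side"],P["top"],np.float64(a).reshape(-1,2).T,np.float64(b).reshape(-1,2).T)
    return (X[:3]/X[3]).T
def ray(n,p,z):
    R=np.array(C[n]["R"]);o=-R.T@C[n]["t"];d=np.linalg.solve(K[n]@R,np.r_[p,1.]);return o+d*(z-o[2])/d[2]
def proj(n,X):
    x=P[n]@np.r_[X,1.];return x[:2]/x[2]
def mask(im,lo,hi,box): # HSV in box u0,v0,u1,v1; biggest blob
    h=cv2.cvtColor(im,cv2.COLOR_BGR2HSV);m=cv2.inRange(h,np.array(lo),np.array(hi))
    b=np.zeros_like(m);b[box[1]:box[3],box[0]:box[2]]=255;m&=b
    c=max(cv2.findContours(m,cv2.RETR_EXTERNAL,cv2.CHAIN_APPROX_NONE)[0],key=cv2.contourArea)
    return c,m
def quad(c):
    h=cv2.convexHull(c)
    for e in np.arange(1,12,.25):
        q=cv2.approxPolyDP(h,e,True)
        if len(q)<=4: return q.reshape(-1,2)
E
python3 - <<'E'
from h import *
t=cv2.imread("pics/top0.png");s=cv2.imread("pics/side0.png")
hs=lambda i:cv2.cvtColor(i,cv2.COLOR_BGR2HSV)
print("stone hsv",hs(t)[205,165],hs(s)[275,330],"grip",hs(t)[271,343],hs(s)[168,283-8],"base",hs(t)[280,335])
for n,i,b in(("top",t,(135,170,200,250)),("side",s,(290,235,365,310))):
    c,m=mask(i,(95,35,90),(125,110,170),b);print(n,"stone",cv2.contourArea(c),quad(c).tolist(),cv2.minAreaRect(c))
for n,i,b in(("top",t,(135,220,200,255)),("side",s,(335,230,365,270))):
    c,m=mask(i,(0,150,80),(8,255,255),b);print(n,"red",cv2.contourArea(c),cv2.convexHull(c).reshape(-1,2).tolist())
for n,i,b in(("top",t,(315,250,375,295)),("side",s,(265,155,290,182))):
    c,m=mask(i,(5,90,60),(25,255,255),b);print(n,"grip",cv2.contourArea(c),cv2.minAreaRect(c),cv2.convexHull(c).reshape(-1,2).tolist())
c,m=mask(t,(0,0,0),(180,120,95),(315,252,370,290));print("base",cv2.contourArea(c),cv2.minAreaRect(c))
E
```

```text
stone hsv [104  43 143] [102  30 146] grip [ 15 146 190] [ 14 150  95] base [ 6 16 80]
top stone 919.5 [[180, 189], [168, 234], [148, 233], [160, 189]] ((163.66981506347656, 210.9056396484375), (21.016162872314453, 51.09812545776367), 15.945395469665527)
side stone 0.5 [[313, 291], [312, 292]] ((312.2500305175781, 291.2500305175781), (0.7071067094802856, 1.4142134189605713), 45.0)
top red 77.5 [[160, 237], [163, 238], [163, 239], [162, 243], [152, 243], [147, 240], [146, 239], [146, 238], [151, 237]]
side red 111.0 [[352, 237], [357, 242], [357, 244], [354, 253], [351, 256], [348, 254], [347, 253], [345, 249], [351, 237]]
top grip 237.0 ((343.0328063964844, 271.6393737792969), (28.247150421142578, 9.777859687805176), 5.194429397583008) [[335, 266], [346, 267], [355, 268], [357, 270], [357, 274], [356, 276], [355, 277], [348, 277], [337, 276], [330, 275], [329, 273], [329, 270], [330, 268], [332, 266]]
side grip 118.0 ((278.1647033691406, 167.8588104248047), (18.439090728759766, 8.24335765838623), 49.39870071411133) [[276, 160], [282, 166], [284, 169], [285, 173], [284, 175], [282, 176], [280, 176], [278, 174], [272, 167], [272, 161], [274, 160]]
base 260.0 ((341.4549255371094, 272.99591064453125), (32.59286880493164, 18.378755569458008), 5.194429397583008)
```

```bash
python3 - <<'E'
from h import *
t=cv2.imread("pics/top0.png");s=cv2.imread("pics/side0.png")
def cen(c):
    M=cv2.moments(c);return np.array([M['m10'],M['m01']])/M['m00']
def edges(c): # refine quad sides by line fits, pushed out 0.5px
    q=quad(c).astype(float);p=c.reshape(-1,2).astype(float);g=q.mean(0);L=[]
    for k in range(4):
        a,b=q[k],q[(k+1)%4];d=(b-a)/np.linalg.norm(b-a);n=np.array([-d[1],d[0]])
        u=(p-a)@d/np.linalg.norm(b-a);w=p[(abs((p-a)@n)<2)&(u>.12)&(u<.88)]
        vx,vy,x,y=cv2.fitLine(w.astype(np.float32),cv2.DIST_HUBER,0,.01,.01).ravel()
        n=np.array([-vy,vx]);o=np.array([x,y]);n*=np.sign(n@(o-g));L.append((n,n@o+.5*max(abs(n))))
    return np.array([np.linalg.solve([L[k-1][0],L[k][0]],[L[k-1][1],L[k][1]]) for k in range(4)])
ct,_=mask(t,(95,35,90),(125,110,170),(135,170,200,250));cs,m=mask(s,(95,20,110),(125,60,165),(290,235,365,310))
qt=edges(ct);qs=edges(cs);print(cv2.contourArea(cs));print(qt.round(1).tolist(),qs.round(1).tolist())
# order: upper-left.. by hand: upper end = nearest robot: large v in top, small v in side
print("centroids tri",tri(qs.mean(0),qt.mean(0)), tri(cen(cs),cen(ct)))
up_t=qt[np.argsort(-qt[:,1])];up_s=qs[np.argsort(qs[:,1])]
print("up mid",tri(up_s[:2].mean(0),up_t[:2].mean(0)),"low mid",tri(up_s[2:].mean(0),up_t[2:].mean(0)))
# grip top nails & grip
ga=np.array([240+(612-396)/6,130+(490-300)/6]);gb=np.array([240+(645-396)/6,130+(532-300)/6])
ta=np.array([310+(652-396)/6,247+152/6]);tb=np.array([310+(548-396)/6,247+143/6])
for o in(0,-.4):print("nails",tri([ga+o,gb+o],[ta+o,tb+o]).round(1).tolist())
# base top via top-rim rays
ctr,_=mask(t,(0,0,0),(180,120,95),(315,252,370,290));b=cv2.boxPoints(cv2.minAreaRect(cv2.convexHull(ctr)))
print("base z28",[ray("top",p,28).round(0).tolist() for p in b],ray("top",b.mean(0),28).round(1))
E
```

```text
790.5
[[180.1999969482422, 188.6999969482422], [168.0, 235.0], [146.1999969482422, 233.10000610351562], [160.5, 187.0]] [[340.0, 246.89999389648438], [351.29998779296875, 259.20001220703125], [311.79998779296875, 292.3999938964844], [301.8999938964844, 279.20001220703125]]
centroids tri [[560.02177869 290.60142895  81.50596495]] [[559.36185101 290.62440525  81.00839072]]
up mid [[480.73623807 285.71847282 119.98789223]] low mid [[642.68959848 295.5699424   46.15403404]]
nails [[448.5, -296.4, 61.6], [447.4, -245.7, 61.3]]
nails [[449.9, -295.2, 65.3], [448.8, -244.6, 65.0]]
base z28 [[418.0, -220.0, 28.0], [474.0, -219.0, 28.0], [478.0, -319.0, 28.0], [422.0, -319.0, 28.0]] [ 447.6 -269.3   28. ]
```

```bash
python3 - <<'E'
from h import *
t=cv2.imread("pics/top0.png")
a=np.radians(3.5);xs=np.array([np.cos(a),np.sin(a)]);o=np.array([560,290.6])
def plane(n,p):
    A=ray(n,p,0);B=ray(n,p,200);ny=np.array([-xs[1],xs[0]])
    fa=(A[:2]-o)@ny;fb=(B[:2]-o)@ny;return A+(B-A)*fa/(fa-fb)
for nm,p in(("tip mid side",(354.5,239.5)),("paddle side crop mid-tip inner face",(297+345/6,232+50/6)),("hub end",(297+310/6,232+108/6))):
    X=plane("side",p);print(nm,X.round(1),"s=",((X[:2]-o)@xs).round(1),"top px",proj("top",X).round(1))
c=t[225:255,130:190];i=cv2.resize(c,None,fx=8,fy=8,interpolation=cv2.INTER_CUBIC)
d=t[245:295,310:375];j=cv2.resize(d,None,fx=8,fy=6,interpolation=cv2.INTER_CUBIC)
for k in range(0,60,10): cv2.line(i,(k*8,0),(k*8,8),(0,0,255),1);cv2.line(i,(0,k*8),(8,k*8),(0,0,255),1)
cv2.imwrite("pics/z2.png",i)
m,_=mask(t,(0,0,100),(180,60,190),(318,250,372,292));print("tray",cv2.contourArea(m),cv2.minAreaRect(m),quad(m).tolist())
q=quad(m).astype(float);print([ray("top",p,14).round(0).tolist() for p in q])
# tray corners from crop z1 (top right panel), rim z=14
tc=np.array([[470,60],[718,90],[702,253],[455,226]]);tc=(tc-[396,0])/6+[310-.4,247-.4]
R=np.array([ray("top",p,14) for p in tc]);print(R.round(1).tolist(),R.mean(0))
E
```

```text
tip mid side [452.6 284.  179. ] s= -107.6 top px [150.7 239.6]
paddle side crop mid-tip inner face [451.8 284.  173.7] s= -108.4 top px [151.2 240.2]
hub end [471.2 285.2 131.5] s= -88.9 top px [156.1 236.1]
tray 1065.0 ((341.277587890625, 273.44598388671875), (43.80059814453125, 28.755674362182617), 6.519801139831543) [[321, 258], [363, 262], [361, 288], [319, 284]]
[[487.0, -204.0, 14.0], [492.0, -334.0, 14.0], [412.0, -335.0, 14.0], [407.0, -206.0, 14.0]]
[[492.1, -206.2, 14.0], [493.2, -335.2, 14.0], [409.1, -333.7, 14.0], [406.3, -207.4, 14.0]] [ 450.16155326 -270.62677798   14.        ]
```

View pics/z2.png

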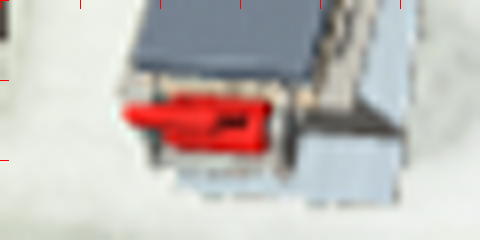

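The red lever's tip is at about (148-152,239) in top, which puts it near (452,284,178) with the pivot near x 468. Stone top is about (560,291,81) at yaw 3.5°, and the block about (448,-270) at yaw 92°. I'll go to the lever with the gripper shut.

```bash
python3 -m jog '[{"dx":0.034,"dy":-0.028,"dz":0.003,"wz":0.047,"grip":1},{"dx":0.034,"dy":-0.028,"dz":0.003,"wz":0.047,"grip":1},{"dx":0.034,"dy":-0.028,"dz":0.003,"wz":0.047,"grip":1},{"dx":0.034,"dy":-0.028,"dz":0.003,"wz":0.047,"grip":1},{"dx":0.034,"dy":-0.028,"dz":0.003,"wz":0.047,"grip":1},{"dx":0.034,"dy":-0.028,"dz":0.003,"wz":0.047,"grip":1},{"dx":0.034,"dy":-0.028,"dz":0.003,"wz":0.047,"grip":1},{"dx":0.034,"dy":-0.028,"dz":0.003,"wz":0.047,"grip":1},{"dx":0.034,"dy":-0.028,"dz":0.003,"wz":0.047,"grip":1},{"grip":1}]' 30
python3 - <<'E'
from h import *
print(env.state()["qpos"].round(1))
E
```

```text
[68.4 18.3 89.7  0.  72.  -1.1]invalid input
```

```bash
python3 -m jog '[{"dx":0.034,"dy":-0.028,"dz":0.003,"wx":0,"wy":0,"wz":0.047,"grip":1},{"dx":0.034,"dy":-0.028,"dz":0.003,"wx":0,"wy":0,"wz":0.047,"grip":1}]' 30; echo; python3 -m jog '[{"dx":0.034,"dy":-0.028,"dz":0.003,"wz":0.047,"grip":1}]'
```

```text
time_s: 0.3
ee_pos: [269.3, 482.2, 219.3]
ee_rot: [-179.9, -0.0, 165.2]
force: [0.7, -0.5, 1.0]
gripper_width: 78.2
invalid input
```

```bash
python3 -m jog '[{"dx":0.034,"dy":-0.028,"dz":0.003,"wx":0,"wy":0,"wz":0.047,"grip":1},{"dx":0.034,"dy":-0.028,"dz":0.003,"wx":0,"wy":0,"wz":0.047,"grip":1},{"dx":0.034,"dy":-0.028,"dz":0.003,"wx":0,"wy":0,"wz":0.047,"grip":1},{"dx":0.034,"dy":-0.028,"dz":0.003,"wx":0,"wy":0,"wz":0.047,"grip":1},{"dx":0.034,"dy":-0.028,"dz":0.003,"wx":0,"wy":0,"wz":0.047,"grip":1},{"dx":0.034,"dy":-0.028,"dz":0.003,"wx":0,"wy":0,"wz":0.047,"grip":1},{"dx":0.034,"dy":-0.028,"dz":0.003,"wx":0,"wy":0,"wz":0.047,"grip":1},{"dx":0,"dy":0,"dz":0,"wx":0,"wy":0,"wz":0,"grip":1}]' 30
python3 - <<'E'
from h import *
print(env.state()["qpos"].round(1))
E
```

```text
time_s: 1.1
ee_pos: [511.0, 283.2, 240.6]
ee_rot: [-179.9, 0.1, -176.5]
force: [-0.8, 0.3, -0.9]
gripper_width: 14.5
[ 27.9  18.3  85.8  -0.1  75.9 -65.5]
```

```bash
python3 -m jog '[{"dx":-0.004,"dy":0.001,"dz":-0.026,"wx":0,"wy":0,"wz":0,"grip":1},{"dx":-0.004,"dy":0.001,"dz":-0.026,"wx":0,"wy":0,"wz":0,"grip":1},{"dx":-0.003,"dy":0,"dz":-0.026,"wx":0,"wy":0,"wz":0,"grip":1},{"dx":-0.008,"dy":0,"dz":0,"wx":0,"wy":0,"wz":0,"grip":1},{"dx":-0.008,"dy":0,"dz":0,"wx":0,"wy":0,"wz":0,"grip":1},{"dx":-0.008,"dy":0,"dz":0,"wx":0,"wy":0,"wz":0,"grip":1},{"dx":-0.008,"dy":0,"dz":0,"wx":0,"wy":0,"wz":0,"grip":1}]'
python3 -m jog '[{"dx":-0.005,"dy":0,"dz":-0.003,"wx":0,"wy":0,"wz":0,"grip":1},{"dx":-0.005,"dy":0,"dz":-0.003,"wx":0,"wy":0,"wz":0,"grip":1},{"dx":-0.005,"dy":0,"dz":-0.004,"wx":0,"wy":0,"wz":0,"grip":1}]'
```

```text
time_s: 1.8
ee_pos: [465.6, 289.2, 164.5]
ee_rot: [179.9, 0.3, -176.2]
force: [4.1, 0.4, -3.8]
gripper_width: 0.2
time_s: 2.1
ee_pos: [449.4, 288.9, 153.7]
ee_rot: [179.9, 0.1, -176.3]
force: [0.4, -0.9, 3.9]
gripper_width: 0.2
```

```bash
python3 -m jog '[{"dx":-0.003,"dy":-0.001,"dz":-0.005,"wx":0,"wy":0,"wz":0,"grip":1},{"dx":-0.003,"dy":-0.001,"dz":-0.005,"wx":0,"wy":0,"wz":0,"grip":1},{"dx":-0.002,"dy":-0.001,"dz":-0.006,"wx":0,"wy":0,"wz":0,"grip":1}]'
python3 -m jog '[{"dx":-0.001,"dy":0,"dz":-0.004,"wx":0,"wy":0,"wz":0,"grip":1},{"dx":0,"dy":0,"dz":-0.004,"wx":0,"wy":0,"wz":0,"grip":1}]'
python3 -m jog '[{"dx":0,"dy":0,"dz":-0.002,"wx":0,"wy":0,"wz":0,"grip":1},{"dx":0,"dy":0,"dz":-0.002,"wx":0,"wy":0,"wz":0,"grip":1}]'
```

```text
time_s: 2.4
ee_pos: [440.6, 286.0, 136.8]
ee_rot: [179.9, -0.1, -176.3]
force: [-0.9, 2.5, 5.7]
gripper_width: 0.2
time_s: 2.6
ee_pos: [438.5, 285.5, 128.4]
ee_rot: [180.0, -0.2, -176.3]
force: [-3.2, 0.7, 6.6]
gripper_width: 0.5
time_s: 2.8
ee_pos: [438.0, 285.3, 124.2]
ee_rot: [-180.0, -0.3, -176.3]
force: [-3.7, 1.1, 5.6]
gripper_width: 0.4
```

Near the end; I'll continue gently until the force climbs.

```bash
python3 -m jog '[{"dx":0,"dy":0,"dz":-0.0015,"wx":0,"wy":0,"wz":0,"grip":1},{"dx":0,"dy":0,"dz":0,"wx":0,"wy":0,"wz":0,"grip":1}]'
python3 -m jog '[{"dx":0,"dy":0,"dz":-0.0015,"wx":0,"wy":0,"wz":0,"grip":1},{"dx":0,"dy":0,"dz":0,"wx":0,"wy":0,"wz":0,"grip":1}]'
```

```text
time_s: 3.0
ee_pos: [438.1, 285.2, 122.4]
ee_rot: [-180.0, -0.3, -176.3]
force: [-2.7, 0.8, 2.9]
gripper_width: 0.3
time_s: 3.2
ee_pos: [438.3, 285.2, 121.9]
ee_rot: [-180.0, -0.3, -176.3]
force: [-5.6, 0.3, 10.2]
gripper_width: 0.4
```

```bash
python3 -m jog '[{"dx":0,"dy":0,"dz":-0.0015,"wx":0,"wy":0,"wz":0,"grip":1},{"dx":0,"dy":0,"dz":0,"wx":0,"wy":0,"wz":0,"grip":1}]'
python3 -m jog '[{"dx":0,"dy":0,"dz":-0.001,"wx":0,"wy":0,"wz":0,"grip":1},{"dx":0,"dy":0,"dz":0,"wx":0,"wy":0,"wz":0,"grip":1}]'
```

```text
time_s: 3.4
ee_pos: [438.3, 285.2, 121.8]
ee_rot: [-180.0, -0.2, -176.3]
force: [-8.3, -1.2, 17.7]
gripper_width: 0.3
time_s: 3.6
ee_pos: [438.3, 285.2, 121.7]
ee_rot: [-180.0, -0.2, -176.3]
force: [-9.3, -1.6, 23.8]
gripper_width: 0.5
```

```bash
python3 -m jog '[{"dx":0,"dy":0,"dz":0.02,"wx":0,"wy":0,"wz":0,"grip":1},{"dx":0,"dy":-0.01,"dz":0.04,"wx":0,"wy":0,"wz":0,"grip":0},{"dx":0,"dy":-0.04,"dz":0.02,"wx":0,"wy":0,"wz":-0.12,"grip":-1},{"dx":0,"dy":-0.045,"dz":0,"wx":0,"wy":0,"wz":-0.12,"grip":-1},{"dx":0,"dy":-0.045,"dz":0,"wx":0,"wy":0,"wz":-0.12,"grip":-1},{"dx":0,"dy":-0.045,"dz":0,"wx":0,"wy":0,"wz":-0.12,"grip":-1},{"dx":0,"dy":-0.045,"dz":0,"wx":0,"wy":0,"wz":-0.12,"grip":-1},{"dx":0,"dy":-0.045,"dz":0,"wx":0,"wy":0,"wz":-0.12,"grip":-1},{"dx":0,"dy":-0.045,"dz":0,"wx":0,"wy":0,"wz":-0.12,"grip":-1},{"dx":0.002,"dy":-0.045,"dz":0,"wx":0,"wy":0,"wz":-0.12,"grip":-1}]'
python3 -m jog '[{"dx":0.002,"dy":-0.045,"dz":0,"wx":0,"wy":0,"wz":-0.12,"grip":-1},{"dx":0.002,"dy":-0.045,"dz":0,"wx":0,"wy":0,"wz":-0.12,"grip":-1},{"dx":0.002,"dy":-0.04,"dz":0,"wx":0,"wy":0,"wz":-0.12,"grip":-1},{"dx":0,"dy":-0.04,"dz":0,"wx":0,"wy":0,"wz":-0.12,"grip":-1},{"dx":0,"dy":-0.02,"dz":0,"wx":0,"wy":0,"wz":-0.12,"grip":-1},{"dx":0,"dy":0,"dz":0,"wx":0,"wy":0,"wz":0,"grip":-1}]'
python3 - <<'E'
from h import *
st=env.state();print(st["qpos"].round(1),st["time_s"],st["force"].round(1))
t=env.grab_frame("top")[:,:,::-1].copy();s=env.grab_frame("side")[:,:,::-1].copy()
cv2.imwrite("pics/top1.png",t);cv2.imwrite("pics/side1.png",s)
k=6
I=[cv2.resize(i[v:v+50,u:u+66],None,fx=k,fy=k,interpolation=cv2.INTER_CUBIC) for i,u,v in((t,135,210),(t,310,247),(s,317,222),(s,240,130))]
cv2.imwrite("pics/z3.png",np.vstack([np.hstack(I[:2]),np.hstack(I[2:])]))
E
```

```text
time_s: 4.6
ee_pos: [441.0, -81.2, 198.5]
ee_rot: [-179.9, -0.1, 128.5]
force: [1.8, -0.5, -0.1]
gripper_width: 69.4
time_s: 5.2
ee_pos: [447.5, -271.7, 198.0]
ee_rot: [-179.9, -0.0, 94.1]
force: [0.2, 0.0, -0.1]
gripper_width: 91.3
[-32.5  14.4  97.7  -0.1  68.1 -36.6] 5.2 [ 0.2  0.  -0.1]
```

View pics/z3.png

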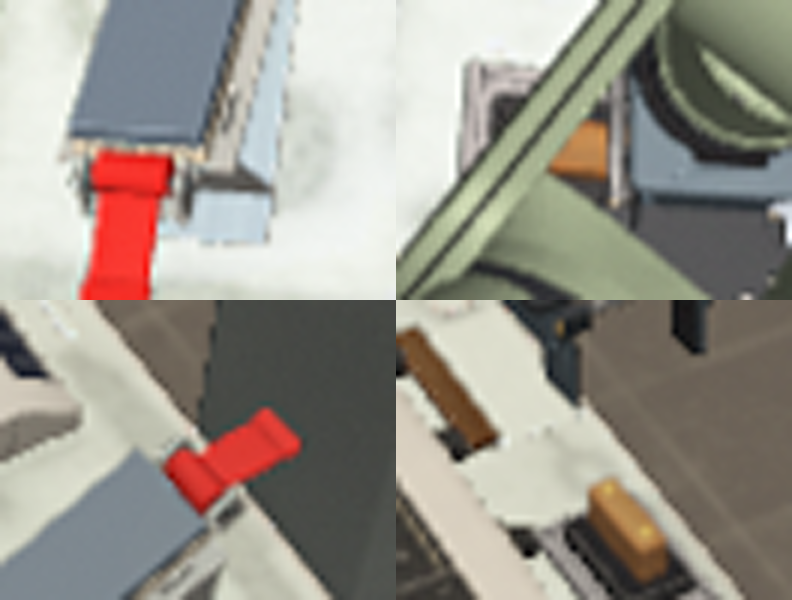

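The lever is folded flat. In top it is now the red strip at about (155,250), pointing towards the robot. The block still lies in its tray, at (341,272) in top. Next I'll descend and grasp it.

```bash
python3 -m jog '[{"dx":0,"dy":0.001,"dz":-0.04,"wx":0,"wy":0,"wz":-0.035,"grip":-1},{"dx":0,"dy":0,"dz":-0.04,"wx":0,"wy":0,"wz":0,"grip":-1},{"dx":0,"dy":0,"dz":-0.04,"wx":0,"wy":0,"wz":0,"grip":-1},{"dx":0,"dy":0,"dz":-0.03,"wx":0,"wy":0,"wz":0,"grip":-1},{"dx":0,"dy":0,"dz":-0.014,"wx":0,"wy":0,"wz":0,"grip":-1},{"dx":0,"dy":0,"dz":0,"wx":0,"wy":0,"wz":0,"grip":-1}]'
python3 -m jog '[{"dx":0,"dy":0,"dz":0,"wx":0,"wy":0,"wz":0,"grip":1},{"dx":0,"dy":0,"dz":0,"wx":0,"wy":0,"wz":0,"grip":1},{"dx":0,"dy":0,"dz":0,"wx":0,"wy":0,"wz":0,"grip":1},{"dx":0,"dy":0,"dz":0,"wx":0,"wy":0,"wz":0,"grip":1},{"dx":0,"dy":0,"dz":0,"wx":0,"wy":0,"wz":0,"grip":1},{"dx":0,"dy":0,"dz":0,"wx":0,"wy":0,"wz":0,"grip":1},{"dx":0,"dy":0,"dz":0,"wx":0,"wy":0,"wz":0,"grip":1}]' 50
```

```text
time_s: 5.9
ee_pos: [446.6, -265.8, 33.3]
ee_rot: [-179.7, -0.2, 92.5]
force: [0.2, 0.2, 0.3]
gripper_width: 91.2
time_s: 6.6
ee_pos: [448.4, -268.5, 35.6]
ee_rot: [180.0, 0.0, 92.3]
force: [-0.0, 0.1, 0.4]
gripper_width: 38.4
```

```bash
python3 -m jog '[{"dx":0,"dy":0,"dz":0,"wx":0,"wy":0,"wz":0,"grip":1},{"dx":0,"dy":0,"dz":0,"wx":0,"wy":0,"wz":0,"grip":1},{"dx":0,"dy":0,"dz":0,"wx":0,"wy":0,"wz":0,"grip":1},{"dx":0,"dy":0,"dz":0,"wx":0,"wy":0,"wz":0,"grip":1},{"dx":0,"dy":0,"dz":0,"wx":0,"wy":0,"wz":0,"grip":1}]'; python3 -c "
from workcell import env
for i in range(2): s=env.state();print(s['ee_pos'].round(2),s['ee_rot'].round(2),s['force'].round(2),s['torque'].round(2),s['qvel'].round(2))"
```

```text
time_s: 7.1
ee_pos: [448.4, -268.4, 35.5]
ee_rot: [180.0, 0.0, 92.3]
force: [0.6, -0.6, -0.2]
gripper_width: 25.6
[ 448.41 -268.45   35.47] [179.99   0.    92.35] [ 0.57 -0.59 -0.22] [-0.09  0.05 -0.04] [-0.    0.14  0.07  0.04  0.07  0.  ]
[ 448.41 -268.45   35.47] [179.99   0.    92.35] [ 0.57 -0.59 -0.22] [-0.09  0.05 -0.04] [-0.    0.14  0.07  0.04  0.07  0.  ]
```

```bash
python3 -m jog '[{"dx":0,"dy":0,"dz":0.015,"wx":0,"wy":0,"wz":0,"grip":1},{"dx":0,"dy":0,"dz":0.035,"wx":0,"wy":0,"wz":0,"grip":1},{"dx":0,"dy":0,"dz":0.04,"wx":0,"wy":0,"wz":0,"grip":1},{"dx":0,"dy":0,"dz":0.04,"wx":0,"wy":0,"wz":0,"grip":1},{"dx":0,"dy":0,"dz":0.04,"wx":0,"wy":0,"wz":0,"grip":1},{"dx":0,"dy":0,"dz":0.03,"wx":0,"wy":0,"wz":0,"grip":1},{"dx":0,"dy":0,"dz":0,"wx":0,"wy":0,"wz":0,"grip":1}]'
cat >> h.py <<'E'
def edges(c): # quad sides refined by line fits, pushed out half a pixel
    q=quad(c).astype(float);p=c.reshape(-1,2).astype(float);g=q.mean(0);L=[]
    for k in range(4):
        a,b=q[k],q[(k+1)%4];l=np.linalg.norm(b-a);d=(b-a)/l;n=np.array([-d[1],d[0]])
        u=(p-a)@d/l;w=p[(abs((p-a)@n)<2)&(u>.12)&(u<.88)]
        vx,vy,x,y=cv2.fitLine(w.astype(np.float32),cv2.DIST_HUBER,0,.01,.01).ravel()
        n=np.array([-vy,vx]);o=np.array([x,y]);n*=np.sign(n@(o-g));L.append((n,n@o+.5*max(abs(n))))
    return np.array([np.linalg.solve([L[k-1][0],L[k][0]],[L[k-1][1],L[k][1]]) for k in range(4)]).astype(float)
E
python3 - <<'E'
from h import *
print({k:np.round(v,2).tolist() for k,v in env.state().items() if k in("force","torque","gripper_width","ee_pos","ee_rot")})
t=cv2.imread("pics/top1.png");s=cv2.imread("pics/side1.png")
ct,_=mask(t,(95,35,90),(125,110,170),(135,170,200,240));cs,m=mask(s,(95,20,110),(125,60,165),(290,235,365,310))
qt=edges(ct);qs=edges(cs)
print(qt.round(1).tolist(),qs.round(1).tolist())
qt=qt[np.argsort(-qt[:,1])];qs=qs[np.argsort(qs[:,1])]
u=tri(qs[:2].mean(0),qt[:2].mean(0))[0];l=tri(qs[2:].mean(0),qt[2:].mean(0))[0];d=l-u
print(u,l,(u+l)/2,np.linalg.norm(d),np.degrees(np.arctan2(d[1],d[0])))
# all four corners
for a in(qs[:2],qs[2:]):
  pass
up=tri(qs[np.argsort(qs[:2,0])],qt[:2][np.argsort(qt[:2,0])]);lo=tri(qs[2:][np.argsort(qs[2:,0])],qt[2:][np.argsort(qt[2:,0])])
print(up.round(1).tolist(),lo.round(1).tolist())
E
```

```text
time_s: 7.8
ee_pos: [450.1, -269.5, 238.9]
ee_rot: [179.6, 0.3, 92.3]
force: [0.8, -0.2, -4.3]
gripper_width: 25.8
{'ee_pos': [450.13, -269.47, 238.92], 'ee_rot': [179.61, 0.26, 92.35], 'force': [0.8, -0.21, -4.35], 'torque': [-0.15, -0.06, -0.04], 'gripper_width': 25.78}
[[180.8, 187.5], [167.5, 233.9], [146.1, 232.1], [160.2, 187.5]] [[339.6, 246.4], [350.3, 259.2], [311.5, 292.8], [301.9, 279.1]]
[483.57622035 285.85589439 123.47503844] [643.69693948 295.537369    45.99606932] [563.63657992 290.6966317   84.73555388] 178.1442289276547 3.4600964913597707
[[491.9, 291.8, 172.7], [476.9, 280.8, 76.2]] [[644.7, 301.7, 95.6], [644.1, 289.9, -2.9]]
```

```bash
python3 -m jog '[{"dx":0.008,"dy":0.02,"dz":0,"wx":0,"wy":0,"wz":0.06,"grip":1},{"dx":0.008,"dy":0.04,"dz":0,"wx":0,"wy":0,"wz":0.114,"grip":1},{"dx":0.008,"dy":0.04,"dz":0,"wx":0,"wy":0,"wz":0.114,"grip":1},{"dx":0.008,"dy":0.04,"dz":0,"wx":0,"wy":0,"wz":0.114,"grip":1},{"dx":0.008,"dy":0.04,"dz":0,"wx":0,"wy":0,"wz":0.114,"grip":1},{"dx":0.008,"dy":0.04,"dz":0,"wx":0,"wy":0,"wz":0.114,"grip":1},{"dx":0.008,"dy":0.04,"dz":0,"wx":0,"wy":0,"wz":0.114,"grip":1},{"dx":0.008,"dy":0.04,"dz":0,"wx":0,"wy":0,"wz":0.114,"grip":1},{"dx":0.008,"dy":0.04,"dz":0,"wx":0,"wy":0,"wz":0.114,"grip":1},{"dx":0.008,"dy":0.04,"dz":0,"wx":0,"wy":0,"wz":0.114,"grip":1}]'
python3 -m jog '[{"dx":0.008,"dy":0.04,"dz":0,"wx":0,"wy":0,"wz":0.114,"grip":1},{"dx":0.008,"dy":0.04,"dz":0,"wx":0,"wy":0,"wz":0.114,"grip":1},{"dx":0.008,"dy":0.04,"dz":0,"wx":0,"wy":0,"wz":0.114,"grip":1},{"dx":0.008,"dy":0.04,"dz":0,"wx":0,"wy":0,"wz":0.114,"grip":1},{"dx":0,"dy":0.02,"dz":0,"wx":0,"wy":0,"wz":0.05,"grip":1},{"dx":0,"dy":0,"dz":0,"wx":-0.007,"wy":0.11,"wz":0,"grip":1},{"dx":0,"dy":0,"dz":0,"wx":-0.007,"wy":0.11,"wz":0,"grip":1},{"dx":0,"dy":0,"dz":0,"wx":-0.007,"wy":0.11,"wz":0,"grip":1},{"dx":0,"dy":0,"dz":0,"wx":-0.006,"wy":0.11,"wz":0,"grip":1},{"dx":0,"dy":0,"dz":0,"wx":0,"wy":0,"wz":0,"grip":1}]'
python3 - <<'E'
from h import *
from scipy.spatial.transform import Rotation as Rn
s=env.state();R=Rn.from_euler("xyz",s["ee_rot"],degrees=True).as_matrix()
a,b=np.radians(3.5),.44
ex=np.array([np.cos(b)*np.cos(a),np.cos(b)*np.sin(a),-np.sin(b)]);ey=np.array([-np.sin(a),np.cos(a),0]);n=np.cross(ex,ey)
G=np.c_[-ex,ey,-n];
T=np.array([562,290.7,83])-41.3*ex+27.5*n
print(s["qpos"].round(1),s["force"].round(1),"tool z",R[:,2].round(3),"y",R[:,1].round(3))
print("turn to do (rotvec)",Rn.from_matrix(G@R.T).as_rotvec().round(4))
d=T-s["ee_pos"];print("T",T.round(1),"shift",d.round(1),"along n",d@n,"along ex",d@ex,"ey",d@ey, "to hover +15",(d+15*n).round(1))
E
```

```text
time_s: 8.8
ee_pos: [526.9, 113.0, 232.1]
ee_rot: [-179.8, -0.3, 154.9]
force: [1.1, -0.3, -5.2]
gripper_width: 25.5
time_s: 9.8
ee_pos: [562.2, 290.5, 228.9]
ee_rot: [-179.8, -25.6, -176.7]
force: [0.3, -0.8, -6.4]
gripper_width: 25.6
[ 22.1  37.2  60.4   8.2 106.7 -70.6] [ 0.3 -0.8 -6.4] tool z [-0.432 -0.029 -0.902] y [-0.06   0.998 -0.003]
turn to do (rotvec) [ 0.0038 -0.007   0.0013]
T [536.4 289.1 125.5] shift [ -25.8   -1.4 -103.4] along n -104.5219981998329 along ex 20.698644160218134 ey 0.1837685415860039 to hover +15 [-19.4  -1.  -89.8]
```

```bash
python3 -m jog '[{"dx":-0.005,"dy":-0.001,"dz":-0.025,"wx":0.004,"wy":-0.007,"wz":0.001,"grip":1},{"dx":-0.005,"dy":0,"dz":-0.025,"wx":0,"wy":0,"wz":0,"grip":1},{"dx":-0.005,"dy":0,"dz":-0.025,"wx":0,"wy":0,"wz":0,"grip":1},{"dx":-0.004,"dy":0,"dz":-0.015,"wx":0,"wy":0,"wz":0,"grip":1},{"dx":0,"dy":0,"dz":0,"wx":0,"wy":0,"wz":0,"grip":1},{"dx":0,"dy":0,"dz":0,"wx":0,"wy":0,"wz":0,"grip":1},{"dx":0,"dy":0,"dz":0,"wx":0,"wy":0,"wz":0,"grip":1}]'
cat >> h.py <<'E'
from scipy.spatial.transform import Rotation as Rn
a_,b_=np.radians(3.5),.44
ex=np.array([np.cos(b_)*np.cos(a_),np.cos(b_)*np.sin(a_),-np.sin(b_)]);ey=np.array([-np.sin(a_),np.cos(a_),0]);en=np.cross(ex,ey)
O=np.array([562,290.7,83])
def rep(f0=np.zeros(3)):
    s=env.state();R=Rn.from_euler("xyz",s["ee_rot"],degrees=True).as_matrix();G=np.c_[-ex,ey,-en]
    d=s["ee_pos"]-O;f=s["force"]-f0
    print("t %.1f"%s["time_s"],"pos s,y,n",(d@np.c_[ex,ey,en]).round(1),"F s,y,n",(f@np.c_[ex,ey,en]).round(1),"turn",Rn.from_matrix(G@R.T).as_rotvec().round(3),"force",s["force"].round(2),"tq",s["torque"].round(2))
E
python3 - <<'E'
from h import *
rep()
t=env.grab_frame("top")[:,:,::-1].copy();s=env.grab_frame("side")[:,:,::-1].copy()
rep()
cv2.imwrite("pics/top2.png",t);cv2.imwrite("pics/side2.png",s)
I=[cv2.resize(i[v:v+75,u:u+66],None,fx=6,fy=6,interpolation=cv2.INTER_CUBIC) for i,u,v in((t,130,180),(s,297,222))]
cv2.imwrite("pics/z4.png",np.hstack(I))
E
```

```text
time_s: 10.5
ee_pos: [542.0, 290.8, 146.7]
ee_rot: [179.7, -24.7, -176.2]
force: [0.4, -0.4, -5.4]
gripper_width: 25.4
t 10.5 pos s,y,n [-45.2   1.3  49.1] F s,y,n [ 2.6 -0.4 -4.7] turn [-0.005  0.009 -0.002] force [ 0.39 -0.4  -5.37] tq [ 0.07 -0.6   0.02]
t 10.6 pos s,y,n [-45.1   1.3  49. ] F s,y,n [ 1.5 -0.5 -4.1] turn [-0.005  0.009 -0.002] force [-0.31 -0.52 -4.35] tq [ 0.05 -0.63  0.03]
```

View pics/z4.png

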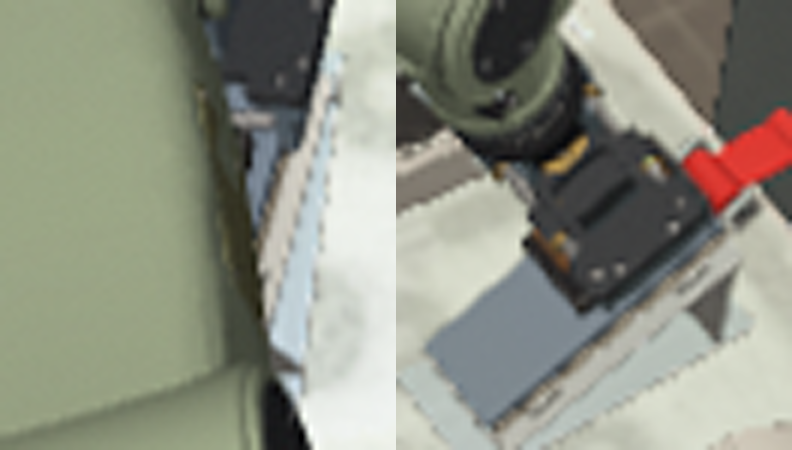

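```bash
python3 -m jog '[{"dx":-0.001,"dy":-0.001,"dz":-0.007,"wx":-0.005,"wy":0.009,"wz":-0.002,"grip":1},{"dx":-0.002,"dy":0,"dz":-0.008,"wx":0,"wy":0,"wz":0,"grip":1},{"dx":0,"dy":0,"dz":0,"wx":0,"wy":0,"wz":0,"grip":1},{"dx":0,"dy":0,"dz":0,"wx":0,"wy":0,"wz":0,"grip":1}]' >/dev/null
python3 -c "from h import *;rep(np.array([.1,-.4,-4.8]))"
python3 -m jog '[{"dx":-0.001,"dy":0,"dz":-0.002,"wx":0,"wy":0,"wz":0,"grip":1},{"dx":0,"dy":0,"dz":0,"wx":0,"wy":0,"wz":0,"grip":1}]' >/dev/null
python3 -c "from h import *;rep(np.array([.1,-.4,-4.8]))"
```

```text
t 11.0 pos s,y,n [-41.5   0.2  32.3] F s,y,n [0.2 0.8 1. ] turn [ 0.001 -0.003 -0.   ] force [ 0.66  0.41 -3.98] tq [ 0.08 -0.64  0.01]
t 11.2 pos s,y,n [-41.5   0.3  32.2] F s,y,n [-0.2 -1.3  9.5] turn [-0. -0.  0.] force [ 4.   -1.42  3.9 ] tq [-0.12 -0.29  0.12]
```

Contact at about 9.5 N. I'll check the end alignment in a close crop of the side view, with projected reference points on the stone.

```bash
python3 - <<'E'
from h import *
s=env.grab_frame("side")[:,:,::-1].copy();cv2.imwrite("pics/side3.png",s)
rep(np.array([.1,-.4,-4.8]))
u0,v0,k=297,238,12
i=cv2.resize(s[v0:v0+46,u0:u0+60],None,fx=k,fy=k,interpolation=cv2.INTER_CUBIC)
lo=[np.array(p) for p in((311.5,292.8),(301.9,279.1))];up=[np.array(p) for p in((350.3,259.2),(339.6,246.4))]
for f,c in((70,(0,255,255)),(80,(0,255,0)),(90,(0,255,255))):
    p=[a+(b-a)*f/180 for a,b in zip(lo,up)]
    q=[tuple(int(x) for x in (z-[u0,v0]+.5)*k) for z in p];cv2.line(i,q[0],q[1],c,1)
cv2.imwrite("pics/z5.png",i)
E
```

```text
t 11.2 pos s,y,n [-41.5   0.2  32.2] F s,y,n [-0.4 -1.9 10.3] turn [-0. -0.  0.] force [ 4.26 -2.    4.73] tq [-0.14 -0.24  0.08]
```

View pics/z5.png

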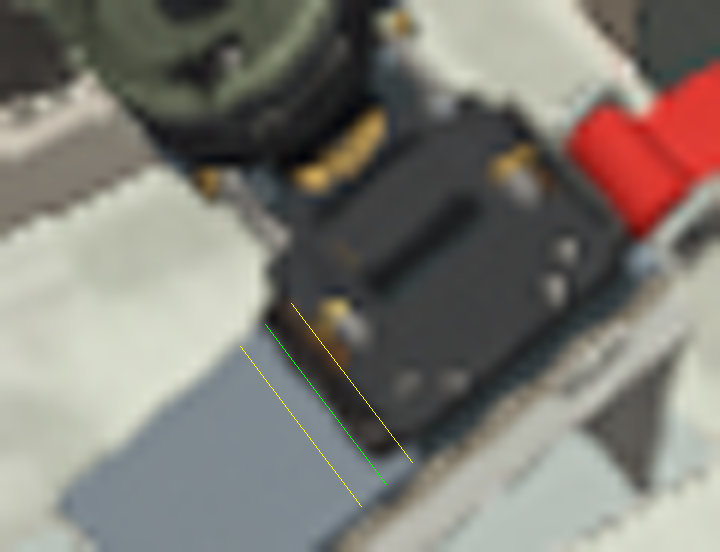

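Block's low edge sits about 2 mm above the green line, so I'll add 1.5 mm down-slope. Starting the stroke.

```bash
cat > r.sh <<'E'
python3 -c "from h import *;rep(np.array([.1,-.4,-4.8]))"
E
python3 -m jog '[{"dx":0.0018,"dy":0.0001,"dz":-0.0008,"wx":0,"wy":0,"wz":0,"grip":1},{"dx":0.0027,"dy":0.0002,"dz":-0.0013,"wx":0,"wy":0,"wz":0,"grip":1}]' >/dev/null; sh r.sh
python3 -m jog '[{"dx":0.0027,"dy":0.0002,"dz":-0.0013,"wx":0,"wy":0,"wz":0,"grip":1}]' >/dev/null; sh r.sh
```

```text
t 11.4 pos s,y,n [-38.7   0.7  32.3] F s,y,n [-6.8  0.2 11.1] turn [-0.    -0.005 -0.   ] force [-1.29 -0.28  8.12] tq [-0.08  0.4   0.04]
t 11.6 pos s,y,n [-35.8   0.9  32.3] F s,y,n [-7.1 -0.1 12.5] turn [-0.001 -0.005 -0.001] force [-1.01 -0.53  9.59] tq [-0.1   0.56  0.02]
```

```bash
python3 -m jog '[{"dx":0.0037,"dy":0.0001,"dz":-0.0014,"wx":0,"wy":0,"wz":0,"grip":1},{"dx":0.0036,"dy":0.0001,"dz":-0.0017,"wx":0,"wy":0,"wz":0,"grip":1}]' >/dev/null; sh r.sh
python3 -m jog '[{"dx":0.0036,"dy":0.0001,"dz":-0.0017,"wx":0,"wy":0,"wz":0,"grip":1}]' >/dev/null; sh r.sh
```

```text
t 11.8 pos s,y,n [-27.6   0.9  32.3] F s,y,n [-6.5  0.4 11.6] turn [-0.001 -0.005 -0.001] force [-0.86 -0.04  8.51] tq [ 0.02  0.38 -0.01]
t 11.8 pos s,y,n [-23.6   0.8  32.3] F s,y,n [-7.3  0.8 10.5] turn [-0.001 -0.005 -0.001] force [-2.08  0.27  7.79] tq [-0.04  0.37  0.04]
```

```bash
python3 -m jog '[{"dx":0.0036,"dy":0.0001,"dz":-0.0017,"wx":0,"wy":0,"wz":0,"grip":1},{"dx":0.0036,"dy":0.0001,"dz":-0.0017,"wx":0,"wy":0,"wz":0,"grip":1}]' >/dev/null; sh r.sh
python3 -m jog '[{"dx":0.0036,"dy":0.0001,"dz":-0.0017,"wx":0,"wy":0,"wz":0,"grip":1}]' >/dev/null; sh r.sh
```

```text
t 12.1 pos s,y,n [-15.7   0.6  32.3] F s,y,n [-6.9  1.6  9.7] turn [-0.001 -0.005 -0.001] force [-2.11  1.04  6.9 ] tq [ 0.03  0.35 -0.02]
t 12.2 pos s,y,n [-11.7   0.5  32.3] F s,y,n [-6.9  0.3 10.2] turn [-0.001 -0.005 -0.001] force [-1.86 -0.2   7.36] tq [ 0.09  0.35 -0.03]
```

```bash
python3 -m jog '[{"dx":0.0036,"dy":0.0002,"dz":-0.0018,"wx":0,"wy":0,"wz":0,"grip":1},{"dx":0.0036,"dy":0.0002,"dz":-0.0017,"wx":0,"wy":0,"wz":0,"grip":1},{"dx":0.0036,"dy":0.0002,"dz":-0.0017,"wx":0,"wy":0,"wz":0,"grip":1}]' >/dev/null; sh r.sh
python3 -m jog '[{"dx":0.0036,"dy":0.0002,"dz":-0.0017,"wx":0,"wy":0,"wz":0,"grip":1},{"dx":0.0036,"dy":0.0002,"dz":-0.0017,"wx":0,"wy":0,"wz":0,"grip":1}]' >/dev/null; sh r.sh
```

```text
t 12.4 pos s,y,n [ 0.3  0.4 32.3] F s,y,n [-6.3  0.2 10.9] turn [-0.001 -0.005 -0.001] force [-0.98 -0.3   7.78] tq [-0.01  0.37  0.01]
t 12.7 pos s,y,n [ 8.3  0.4 32.3] F s,y,n [-6.8 -0.1 11.1] turn [-0.001 -0.005 -0.001] force [-1.27 -0.56  8.12] tq [-0.01  0.4   0.01]
```

```bash
python3 -m jog '[{"dx":0.0036,"dy":0.0002,"dz":-0.0016,"wx":0,"wy":0,"wz":0,"grip":1},{"dx":0.0036,"dy":0.0002,"dz":-0.0017,"wx":0,"wy":0,"wz":0,"grip":1},{"dx":0.0036,"dy":0.0002,"dz":-0.0017,"wx":0,"wy":0,"wz":0,"grip":1}]' >/dev/null; sh r.sh
python3 -m jog '[{"dx":0.0036,"dy":0.0002,"dz":-0.0017,"wx":0,"wy":0,"wz":0,"grip":1},{"dx":0.0036,"dy":0.0002,"dz":-0.0017,"wx":0,"wy":0,"wz":0,"grip":1}]' >/dev/null; sh r.sh
```

```text
t 12.9 pos s,y,n [20.2  0.3 32.3] F s,y,n [-6.4  1.2 10.4] turn [-0.001 -0.005 -0.001] force [-1.35  0.67  7.36] tq [-0.    0.39  0.02]
t 13.2 pos s,y,n [28.2  0.3 32.3] F s,y,n [-7.1  0.7 10.6] turn [-0.001 -0.005 -0.001] force [-1.85  0.22  7.82] tq [-0.03  0.34 -0.01]
```

```bash
python3 -m jog '[{"dx":0.0036,"dy":0.0002,"dz":-0.0017,"wx":0,"wy":0,"wz":0,"grip":1},{"dx":0.0036,"dy":0.0002,"dz":-0.0017,"wx":0,"wy":0,"wz":0,"grip":1},{"dx":0.0027,"dy":0.0001,"dz":-0.0013,"wx":0,"wy":0,"wz":0,"grip":1},{"dx":0.0010,"dy":0,"dz":-0.0005,"wx":0,"wy":0,"wz":0,"grip":1},{"dx":0,"dy":0,"dz":0,"wx":0,"wy":0,"wz":0,"grip":1}]' >/dev/null; sh r.sh
python3 - <<'E'
from h import *
s=env.grab_frame("side")[:,:,::-1].copy();cv2.imwrite("pics/side4.png",s)
u0,v0,k=290,232,10
i=cv2.resize(s[v0:v0+70,u0:u0+66],None,fx=8,fy=8,interpolation=cv2.INTER_CUBIC);k=8
lo=[np.array(p) for p in((311.5,292.8),(301.9,279.1))];up=[np.array(p) for p in((350.3,259.2),(339.6,246.4))]
for f,c in((0,(0,255,0)),(100,(0,255,255))):
    q=[tuple(int(x) for x in (a+(b-a)*f/180-[u0,v0]+.5)*k) for a,b in zip(lo,up)];cv2.line(i,q[0],q[1],c,1)
cv2.imwrite("pics/z6.png",i)
E
```

```text
t 13.7 pos s,y,n [40.5  0.1 32.3] F s,y,n [-6.9  0.6 10.4] turn [-0.001 -0.005 -0.001] force [-1.78  0.12  7.58] tq [-0.    0.25 -0.04]
```

View pics/z6.png

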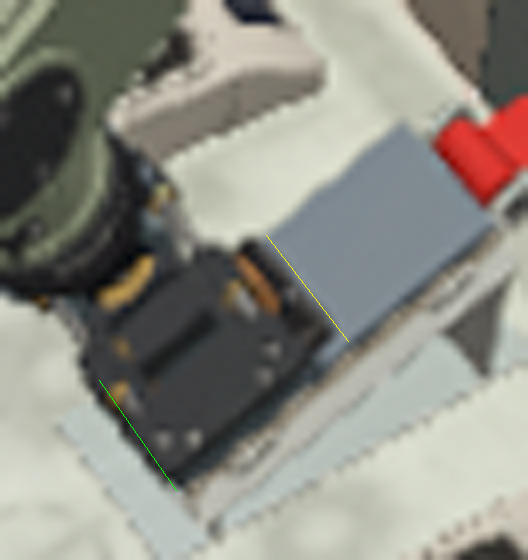

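At the lower end the block's upper edge lies within about 2 mm of the yellow reference, so it is level with the lower end. Now I'll go back up.

```bash
python3 -m jog '[{"dx":-0.0009,"dy":0,"dz":0.0004,"wx":0,"wy":0,"wz":0,"grip":1},{"dx":-0.0009,"dy":0,"dz":0.0004,"wx":0,"wy":0,"wz":0,"grip":1}]' >/dev/null; sh r.sh
python3 -m jog '[{"dx":-0.0018,"dy":0,"dz":0.0008,"wx":0,"wy":0,"wz":0,"grip":1}]' >/dev/null; sh r.sh
```

```text
t 13.9 pos s,y,n [40.4  0.1 32.3] F s,y,n [ 2.   0.3 12.3] turn [-0.001  0.    -0.   ] force [7.07 0.29 5.45] tq [ 0.07 -0.5   0.06]
t 14.0 pos s,y,n [40.2  0.1 32.5] F s,y,n [ 6.9  0.5 11.5] turn [-0.002  0.005  0.   ] force [11.19  0.74  2.68] tq [ 0.17 -1.47  0.05]
```

```bash
python3 -m jog '[{"dx":-0.0026,"dy":-0.0002,"dz":0.0014,"wx":0,"wy":0,"wz":0,"grip":1},{"dx":-0.0036,"dy":-0.0002,"dz":0.0017,"wx":0,"wy":0,"wz":0,"grip":1}]' >/dev/null; sh r.sh
python3 -m jog '[{"dx":-0.0036,"dy":-0.0002,"dz":0.0017,"wx":0,"wy":0,"wz":0,"grip":1}]' >/dev/null; sh r.sh
```

```text
t 14.2 pos s,y,n [34.6 -0.2 32.6] F s,y,n [ 6.8  0.8 11.1] turn [-0.002  0.007  0.001] force [10.88  1.04  2.36] tq [ 0.1  -1.64  0.07]
t 14.3 pos s,y,n [30.5 -0.2 32.6] F s,y,n [ 6.5  0.3 10.7] turn [-0.002  0.007  0.001] force [10.48  0.54  2.11] tq [ 0.1  -1.67  0.03]
```

```bash
python3 -m jog '[{"dx":-0.0036,"dy":-0.0002,"dz":0.0017,"wx":0,"wy":0,"wz":0,"grip":1},{"dx":-0.0036,"dy":-0.0002,"dz":0.0017,"wx":0,"wy":0,"wz":0,"grip":1},{"dx":-0.0036,"dy":-0.0002,"dz":0.0017,"wx":0,"wy":0,"wz":0,"grip":1}]' >/dev/null; sh r.sh
python3 -m jog '[{"dx":-0.0036,"dy":-0.0002,"dz":0.0017,"wx":0,"wy":0,"wz":0,"grip":1},{"dx":-0.0036,"dy":-0.0002,"dz":0.0017,"wx":0,"wy":0,"wz":0,"grip":1}]' >/dev/null; sh r.sh
```

```text
t 14.6 pos s,y,n [18.5 -0.2 32.6] F s,y,n [ 7.  -0.  11.2] turn [-0.002  0.007  0.001] force [11.16  0.23  2.32] tq [ 0.09 -1.57  0.08]
t 14.8 pos s,y,n [10.5 -0.1 32.6] F s,y,n [ 6.6  1.1 10.5] turn [-0.002  0.007  0.001] force [10.45  1.37  1.92] tq [ 0.07 -1.61  0.08]
```

```bash
python3 -m jog '[{"dx":-0.0036,"dy":-0.0002,"dz":0.0017,"wx":0,"wy":0,"wz":0,"grip":1},{"dx":-0.0036,"dy":-0.0002,"dz":0.0017,"wx":0,"wy":0,"wz":0,"grip":1},{"dx":-0.0036,"dy":-0.0002,"dz":0.0017,"wx":0,"wy":0,"wz":0,"grip":1}]' >/dev/null; sh r.sh
python3 -m jog '[{"dx":-0.0036,"dy":-0.0002,"dz":0.0017,"wx":0,"wy":0,"wz":0,"grip":1},{"dx":-0.0036,"dy":-0.0002,"dz":0.0017,"wx":0,"wy":0,"wz":0,"grip":1}]' >/dev/null; sh r.sh
```

```text
t 15.1 pos s,y,n [-1.4  0.  32.6] F s,y,n [ 6.5  1.1 10.9] turn [-0.002  0.007  0.001] force [10.51  1.32  2.33] tq [ 0.09 -1.66  0.03]
t 15.3 pos s,y,n [-9.4  0.1 32.6] F s,y,n [ 7.   0.4 10.7] turn [-0.002  0.007  0.001] force [10.95  0.62  1.87] tq [ 0.09 -1.65  0.05]
```

```bash
python3 -m jog '[{"dx":-0.0036,"dy":-0.0003,"dz":0.0017,"wx":0,"wy":0,"wz":0,"grip":1},{"dx":-0.0036,"dy":-0.0003,"dz":0.0017,"wx":0,"wy":0,"wz":0,"grip":1},{"dx":-0.0036,"dy":-0.0002,"dz":0.0017,"wx":0,"wy":0,"wz":0,"grip":1}]' >/dev/null; sh r.sh
python3 -m jog '[{"dx":-0.0036,"dy":-0.0002,"dz":0.0017,"wx":0,"wy":0,"wz":0,"grip":1},{"dx":-0.0036,"dy":-0.0002,"dz":0.0017,"wx":0,"wy":0,"wz":0,"grip":1}]' >/dev/null; sh r.sh
```

```text
t 15.6 pos s,y,n [-21.3  -0.1  32.6] F s,y,n [ 6.1  0.2 10.2] turn [-0.002  0.007  0.001] force [9.92 0.4  1.89] tq [ 0.13 -1.62  0.01]
t 15.8 pos s,y,n [-29.3   0.   32.6] F s,y,n [ 6.6  0.4 10.7] turn [-0.002  0.007  0.001] force [10.58  0.66  2.03] tq [ 0.07 -1.62  0.07]
```

```bash
python3 -m jog '[{"dx":-0.0036,"dy":-0.0002,"dz":0.0017,"wx":0,"wy":0,"wz":0,"grip":1},{"dx":-0.0036,"dy":-0.0002,"dz":0.0017,"wx":0,"wy":0,"wz":0,"grip":1},{"dx":-0.0023,"dy":-0.0001,"dz":0.0011,"wx":0,"wy":0,"wz":0,"grip":1},{"dx":-0.0009,"dy":0,"dz":0.0004,"wx":0,"wy":0,"wz":0,"grip":1},{"dx":0,"dy":0,"dz":0,"wx":0,"wy":0,"wz":0,"grip":1}]' >/dev/null; sh r.sh
```

```text
t 16.3 pos s,y,n [-41.1   0.1  32.5] F s,y,n [ 6.7  1.5 10.8] turn [-0.001  0.006  0.001] force [10.66  1.78  2.15] tq [ 0.07 -1.47  0.07]
```

Stroke finished level with the upper end at 10–12 N throughout. I'll lift and carry it back.

```bash
python3 -m jog '[{"dx":0.002,"dy":0,"dz":0.004,"wx":0,"wy":0,"wz":0,"grip":1},{"dx":0.004,"dy":0,"dz":0.009,"wx":0,"wy":0,"wz":0,"grip":1},{"dx":0.008,"dy":0.001,"dz":0.018,"wx":0,"wy":0,"wz":0,"grip":1},{"dx":0.008,"dy":0.001,"dz":0.03,"wx":0,"wy":0,"wz":0,"grip":1},{"dx":0,"dy":0,"dz":0.035,"wx":0,"wy":0,"wz":0,"grip":1},{"dx":0,"dy":0,"dz":0.01,"wx":0.007,"wy":-0.11,"wz":0,"grip":1},{"dx":0,"dy":0,"dz":0,"wx":0.007,"wy":-0.11,"wz":0,"grip":1},{"dx":0,"dy":0,"dz":0,"wx":0.007,"wy":-0.11,"wz":0,"grip":1},{"dx":0,"dy":0,"dz":0,"wx":0.006,"wy":-0.11,"wz":0,"grip":1},{"dx":0,"dy":0,"dz":0,"wx":0,"wy":0,"wz":0,"grip":1}]'
python3 -m jog '[{"dx":-0.008,"dy":-0.02,"dz":0,"wx":0,"wy":0,"wz":-0.06,"grip":1},{"dx":-0.008,"dy":-0.04,"dz":0,"wx":0,"wy":0,"wz":-0.114,"grip":1},{"dx":-0.008,"dy":-0.04,"dz":0,"wx":0,"wy":0,"wz":-0.114,"grip":1},{"dx":-0.008,"dy":-0.04,"dz":0,"wx":0,"wy":0,"wz":-0.114,"grip":1},{"dx":-0.008,"dy":-0.04,"dz":0,"wx":0,"wy":0,"wz":-0.114,"grip":1},{"dx":-0.008,"dy":-0.04,"dz":0,"wx":0,"wy":0,"wz":-0.114,"grip":1},{"dx":-0.008,"dy":-0.04,"dz":0,"wx":0,"wy":0,"wz":-0.114,"grip":1},{"dx":-0.008,"dy":-0.04,"dz":0,"wx":0,"wy":0,"wz":-0.114,"grip":1},{"dx":-0.008,"dy":-0.04,"dz":0,"wx":0,"wy":0,"wz":-0.114,"grip":1},{"dx":-0.008,"dy":-0.04,"dz":0,"wx":0,"wy":0,"wz":-0.114,"grip":1}]'
python3 -m jog '[{"dx":-0.008,"dy":-0.04,"dz":0,"wx":0,"wy":0,"wz":-0.114,"grip":1},{"dx":-0.008,"dy":-0.04,"dz":0,"wx":0,"wy":0,"wz":-0.114,"grip":1},{"dx":-0.008,"dy":-0.04,"dz":0,"wx":0,"wy":0,"wz":-0.114,"grip":1},{"dx":-0.008,"dy":-0.04,"dz":0,"wx":0,"wy":0,"wz":-0.114,"grip":1},{"dx":0,"dy":-0.02,"dz":0,"wx":0,"wy":0,"wz":-0.05,"grip":1},{"dx":0,"dy":0,"dz":0,"wx":0,"wy":0,"wz":0,"grip":1},{"dx":0,"dy":0,"dz":0,"wx":0,"wy":0,"wz":0,"grip":1}]'
python3 - <<'E'
from h import *
t=env.grab_frame("top")[:,:,::-1].copy();s=env.grab_frame("side")[:,:,::-1].copy()
st=env.state();print(st["ee_pos"].round(1),st["ee_rot"].round(2),st["force"].round(1),st["torque"].round(2))
I=[cv2.resize(i[v:v+60,u:u+66],None,fx=6,fy=6,interpolation=cv2.INTER_CUBIC) for i,u,v in((t,130,190),(s,255,125))]
cv2.imwrite("pics/z7.png",np.hstack(I))
E
```

```text
time_s: 17.3
ee_pos: [552.8, 290.4, 236.1]
ee_rot: [-179.9, -0.4, -176.4]
force: [-0.1, -0.2, -4.6]
gripper_width: 25.7
time_s: 18.3
ee_pos: [477.0, -90.7, 235.5]
ee_rot: [-179.9, -0.3, 121.0]
force: [0.5, 0.1, -4.1]
gripper_width: 25.9
time_s: 19.0
ee_pos: [445.3, -269.3, 235.1]
ee_rot: [-179.8, -0.3, 92.2]
force: [0.0, 0.4, -4.1]
gripper_width: 25.7
[ 445.5 -268.4  235.4] [-179.89   -0.25   92.33] [ 0.6  0.6 -4.6] [-0.06  0.02  0.01]
```

View pics/z7.png

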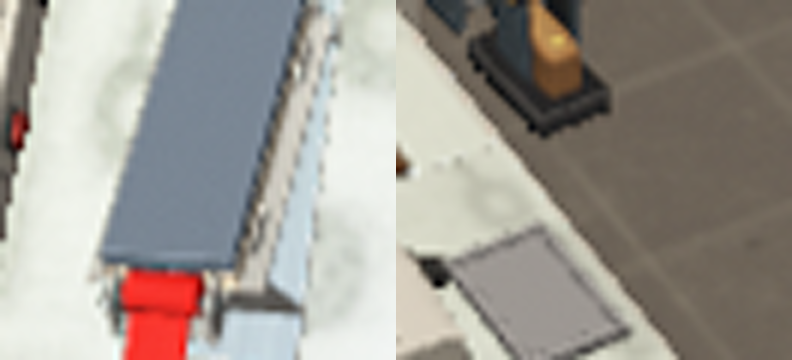

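The stone is bare with the lever still down, the block is held square, and the tray is empty below it. I'll lower the block into the tray.

```bash
python3 -m jog '[{"dx":0.003,"dy":0,"dz":-0.03,"wx":0,"wy":0,"wz":0,"grip":1},{"dx":0,"dy":0,"dz":-0.04,"wx":0,"wy":0,"wz":0,"grip":1},{"dx":0,"dy":0,"dz":-0.04,"wx":0,"wy":0,"wz":0,"grip":1},{"dx":0,"dy":0,"dz":-0.04,"wx":0,"wy":0,"wz":0,"grip":1},{"dx":0,"dy":0,"dz":-0.03,"wx":0,"wy":0,"wz":0,"grip":1},{"dx":0,"dy":0,"dz":-0.01,"wx":0,"wy":0,"wz":0,"grip":1},{"dx":0,"dy":0,"dz":0,"wx":0,"wy":0,"wz":0,"grip":1},{"dx":0,"dy":0,"dz":0,"wx":0,"wy":0,"wz":0,"grip":1},{"dx":0,"dy":0,"dz":0,"wx":0,"wy":0,"wz":0,"grip":1}]'
python3 -m jog '[{"dx":0,"dy":0,"dz":-0.003,"wx":0,"wy":0,"wz":0,"grip":1},{"dx":0,"dy":0,"dz":-0.003,"wx":0,"wy":0,"wz":0,"grip":1},{"dx":0,"dy":0,"dz":0,"wx":0,"wy":0,"wz":0,"grip":1},{"dx":0,"dy":0,"dz":0,"wx":0,"wy":0,"wz":0,"grip":1}]'
```

```text
time_s: 20.0
ee_pos: [449.9, -269.8, 47.7]
ee_rot: [179.8, 0.0, 92.3]
force: [-0.4, 0.0, -5.0]
gripper_width: 25.8
time_s: 20.4
ee_pos: [448.3, -269.1, 39.8]
ee_rot: [-180.0, -0.1, 92.3]
force: [-0.0, 0.8, -4.4]
gripper_width: 25.5
```

```bash
python3 -m jog '[{"dx":0,"dy":0,"dz":-0.002,"wx":0,"wy":0,"wz":0,"grip":1},{"dx":0,"dy":0,"dz":-0.001,"wx":0,"wy":0,"wz":0,"grip":1},{"dx":0,"dy":0,"dz":0,"wx":0,"wy":0,"wz":0,"grip":1},{"dx":0,"dy":0,"dz":0,"wx":0,"wy":0,"wz":0,"grip":1}]'
python3 -m jog '[{"dx":0,"dy":0,"dz":-0.001,"wx":0,"wy":0,"wz":0,"grip":1},{"dx":0,"dy":0,"dz":0,"wx":0,"wy":0,"wz":0,"grip":1}]'
```

```text
time_s: 20.8
ee_pos: [448.4, -269.1, 36.7]
ee_rot: [-180.0, -0.1, 92.3]
force: [0.1, -0.7, -4.8]
gripper_width: 25.9
time_s: 21.0
ee_pos: [448.3, -269.1, 35.7]
ee_rot: [-180.0, -0.1, 92.3]
force: [1.1, 1.3, -4.9]
gripper_width: 25.5
```

```bash
python3 -m jog '[{"dx":0,"dy":0.0005,"dz":-0.0005,"wx":0,"wy":0,"wz":0,"grip":1},{"dx":0,"dy":0,"dz":0,"wx":0,"wy":0,"wz":0,"grip":1}]'
python3 -m jog '[{"dx":0,"dy":0,"dz":-0.0005,"wx":0,"wy":0,"wz":0,"grip":1},{"dx":0,"dy":0,"dz":0,"wx":0,"wy":0,"wz":0,"grip":1}]'
```

```text
time_s: 21.2
ee_pos: [448.4, -268.6, 35.3]
ee_rot: [-180.0, -0.1, 92.3]
force: [-0.4, -0.5, -5.0]
gripper_width: 25.9
time_s: 21.4
ee_pos: [448.4, -268.6, 35.3]
ee_rot: [-180.0, -0.1, 92.3]
force: [-0.6, 1.2, 0.4]
gripper_width: 26.1
```

The block is on the tray floor: the force has risen from −5 to 0.4 N. I'll release it, go straight up and clear the view.

```bash
python3 -m jog '[{"dx":0,"dy":0,"dz":0,"wx":0,"wy":0,"wz":0,"grip":-1},{"dx":0,"dy":0,"dz":0,"wx":0,"wy":0,"wz":0,"grip":-1},{"dx":0,"dy":0,"dz":0,"wx":0,"wy":0,"wz":0,"grip":-1},{"dx":0,"dy":0,"dz":0,"wx":0,"wy":0,"wz":0,"grip":-1},{"dx":0,"dy":0,"dz":0,"wx":0,"wy":0,"wz":0,"grip":-1},{"dx":0,"dy":0,"dz":0,"wx":0,"wy":0,"wz":0,"grip":-1},{"dx":0,"dy":0,"dz":0,"wx":0,"wy":0,"wz":0,"grip":-1},{"dx":0,"dy":0,"dz":0.02,"wx":0,"wy":0,"wz":0,"grip":-1},{"dx":0,"dy":0,"dz":0.04,"wx":0,"wy":0,"wz":0,"grip":-1},{"dx":0,"dy":0,"dz":0.04,"wx":0,"wy":0,"wz":0,"grip":-1}]'
python3 -m jog '[{"dx":0,"dy":0,"dz":0.04,"wx":0,"wy":0,"wz":0,"grip":-1},{"dx":0,"dy":0.02,"dz":0.04,"wx":0,"wy":0,"wz":0,"grip":-1},{"dx":0,"dy":0.04,"dz":0.02,"wx":0,"wy":0,"wz":0,"grip":-1},{"dx":0,"dy":0.04,"dz":0,"wx":0,"wy":0,"wz":0,"grip":-1},{"dx":0,"dy":0.04,"dz":0,"wx":0,"wy":0,"wz":0,"grip":-1},{"dx":0,"dy":0.04,"dz":0,"wx":0,"wy":0,"wz":0,"grip":-1},{"dx":0,"dy":0.04,"dz":0,"wx":0,"wy":0,"wz":0,"grip":-1},{"dx":0,"dy":0.04,"dz":0,"wx":0,"wy":0,"wz":0,"grip":-1},{"dx":0,"dy":0.02,"dz":0,"wx":0,"wy":0,"wz":0,"grip":-1},{"dx":0,"dy":0,"dz":0,"wx":0,"wy":0,"wz":0,"grip":-1}]'
python3 - <<'E'
from h import *
t=env.grab_frame("top")[:,:,::-1].copy();s=env.grab_frame("side")[:,:,::-1].copy()
I=[cv2.resize(i[v:v+50,u:u+66],None,fx=6,fy=6,interpolation=cv2.INTER_CUBIC) for i,u,v in((t,135,210),(t,310,247),(s,317,222),(s,240,130))]
cv2.imwrite("pics/z8.png",np.vstack([np.hstack(I[:2]),np.hstack(I[2:])]))
E
```

```text
time_s: 22.4
ee_pos: [447.8, -268.2, 135.3]
ee_rot: [-179.9, -0.2, 92.3]
force: [1.2, -0.5, -0.1]
gripper_width: 91.3
time_s: 23.4
ee_pos: [448.1, 13.5, 234.8]
ee_rot: [-180.0, -0.2, 92.5]
force: [-0.6, -0.6, -0.2]
gripper_width: 91.4
```

View pics/z8.png

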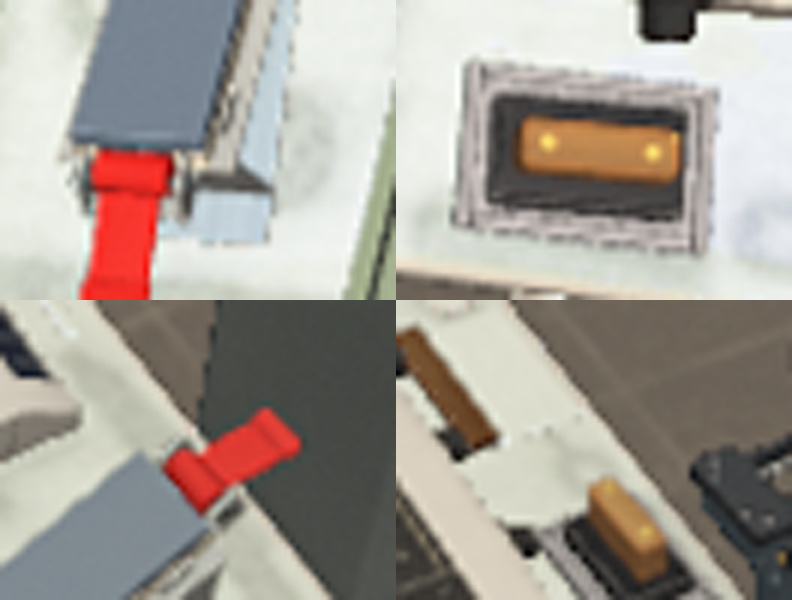

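The block is back in its tray, looking the same as in the first picture (grip at about (343,272) in top). The lever is still folded down and the robot is clear.

```bash
python3 -c "
from workcell import env
print(env.job_done(), env.state()['time_s'])"
```

```text
the job is handed in; nothing more can be done
the job is handed in; nothing more can be done
```

I folded the lever down to its hard stop, rubbed the truing block down the stone and back up once, and returned the block to its tray. The robot's clock read about 23.5 s when I handed the job in.

- **Lever:** the fingers pressed it with up to about 24 N at the stop. In the last picture it is still folded down.
- **Rubbing:** the force square to the stone read 9.5–12.5 N at every reading, mostly 10–11 N, against the 10 N asked. I read it between short moves, not continuously.
- **End alignment:** at the start the block looked about 2 mm past the stone's upper end, so I began the stroke from there. At the lower end it looked within about 2 mm of level. I brought it back to about 0.5 mm from its starting position at the upper end. The pictures are only good to about 2 mm, because the gripper hid part of the block.
- **Stone height:** on contact the stone's face was about 5 mm higher than my first camera estimate. I made contact by touch, so this did not affect the pressure.
- **Block in tray:** I released it within a millimetre of where I had gripped it, and the last picture matches the first.
- **Everything else:** I saw no contact with any other object. My last check was close-up crops of the stand and tray, so I did not compare the other items on the table with the first pictures.

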